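# Seat the high rest pin and start the measurement

## Task

One of the six rest pins in the fixture plate stands higher than the others: with the fingertips, gently push it straight down until it is fully home like the rest. Then press the long bar-shaped key on the control box right down to start the measurement, let it come up, and withdraw. Do not touch the other pins, press the other keys, pull anything up or disturb the loose things standing about.

Things in the scene. Friction and masses are not known exactly. Their poses are not given: they have to be found in the camera images.
- high_pin (a joint): the rest pin that stands proud of the others: how far it is up from home, in m (0 = fully home, starts 0.018 to 0.024, could be drawn up to 0.030). It slides vertically, stays where it is left, resists a push with about 4 N all the way (plus 8 N per m/s) and meets a hard stop at home
- high_pin_top (a point): centre of the top face of the high pin's head, moving with it; 52 mm above the table when home. z is up. All six rest pins are alike: plain steel, a flat round head of 20 mm diameter and 6 mm thick on a stem of 10 mm diameter
- bar_key (a joint): the start key: how far it is pressed, in m (0 = up, 0.006 = fully down; it counts as pressed from 0.004). A spring resists with about 1 N at first and 4.3 N fully down, where it meets a hard stop; it comes back up when let go
- bar_key_top (a point): centre of the top face of the long bar-shaped start key, 46 mm by 18 mm, its length along this point's own x axis; 48 mm above the table when up
- fixture: fixed aluminium fixture plate with a dark steel top, 200 mm (x) by 220 mm (y), 40 mm high; origin at the centre of its underside. The six pins stand in it at x = -45 and +45 mm, y = -65, 0 and +65 mm; any of these places may hold the high pin. It lies on one side of the robot's midline, the control box on the other, either way round
- control_box: fixed grey control box, 120 mm (x) by 220 mm (y), 36 mm high; origin at the centre of its underside. Four grey keys stand 12 mm above its top in a row along y at -75, -25, +25 and +75 mm, in any order: the long bar, a square of 18 mm, a round one of 24 mm and a round one of 14 mm diameter
- pin1: another rest pin, already home; origin on its axis, 12 mm below its top, 40 mm above the table
- pin2: another rest pin, already home; origin on its axis, 12 mm below its top, 40 mm above the table
- pin3: another rest pin, already home; origin on its axis, 12 mm below its top, 40 mm above the table
- pin4: another rest pin, already home; origin on its axis, 12 mm below its top, 40 mm above the table
- pin5: another rest pin, already home; origin on its axis, 12 mm below its top, 40 mm above the table
- square_key: another key (square key, 18 mm), to be left alone; origin on its axis, 12 mm below its top, 36 mm above the table
- large_round_key: another key (larger round key, 24 mm diameter), to be left alone; origin on its axis, 12 mm below its top, 36 mm above the table
- small_round_key: another key (smaller round key, 14 mm diameter), to be left alone; origin on its axis, 12 mm below its top, 36 mm above the table
- bushing: loose brass bushing, 24 mm diameter, 24 mm high, standing on the fixture plate between the two rows of pins; origin at the centre of its underside
- shaft: loose stepped aluminium shaft, 20 mm diameter at its foot, 34 mm high, standing on the fixture plate between the two rows of pins; origin at the centre of its underside
- ring_gauge: loose steel ring gauge, 40 mm diameter, 16 mm high, on the table between fixture and control box; origin at the centre of its underside
- caliper: loose caliper, 220 mm long, 13 mm high, lying flat at the right; origin at the middle of its beam
- screwdriver: loose screwdriver with a black handle, about 200 mm long, lying at the left

How it is judged (in metres and radians):
On the way, in this order (a step that is already met when the one before it is completed fails the run):
1. the high pin is pushed fully home by the fingers (value of joint high_pin below 0.002 m and contact force between the fingers and high_pin above 0.5 N), for 0.05 s.
2. the long bar-shaped key is pressed down by the fingers (value of joint bar_key above 0.004 m and contact force between the fingers and bar_key above 0.5 N), for 0.05 s.
At the end, for the whole second after the job is handed in: All six pins are within 2 mm of home, all four keys are up again (within 1 mm), and every loose thing is within 12 mm of where it began (value of joint high_pin below 0.002 m and value of joint bar_key below 0.001 m and distance of each of pin1, pin2, pin3, pin4, pin5 from where it was at the start of the episode below 0.002 m and distance of each of square_key, large_round_key, small_round_key from where it was at the start of the episode below 0.001 m and distance of each of bushing, shaft, ring_gauge, caliper, screwdriver from where it was at the start of the episode below 0.012 m); the robot touches nothing.
It fails at once if the start key is pressed while the high pin is not yet home (value of joint each of bar_key, high_pin above 0.003 m).
It fails at once if another pin is touched (over 1 N) or another key is pressed (over 2 mm) (contact force between anything else and pin1 above 1 N or contact force between anything else and pin2 above 1 N or contact force between anything else and pin3 above 1 N or contact force between anything else and pin4 above 1 N or contact force between anything else and pin5 above 1 N or distance of any of square_key, large_round_key, small_round_key from where it was at the start of the episode above 0.002 m).
It fails at once if a pin is pulled up (high pin past 27 mm, another past 3 mm) (value of joint high_pin above 0.027 m or distance of any of pin1, pin2, pin3, pin4, pin5 from where it was at the start of the episode above 0.003 m).
It fails at once if the pin or the key is pushed hard (over 40 N) (contact force between anything else and high_pin above 40 N or contact force between anything else and bar_key above 40 N).
It fails at once if a loose thing is moved more than 12 mm or lifted (distance of any of bushing, shaft, ring_gauge, caliper, screwdriver from where it was at the start of the episode above 0.012 m).
It also fails if it takes over 43 s, if anything falls off the work surface, if the arm or the gripper's body presses on something with over 40 N, if the wrist force passes 120 N, or if a joint passes its speed limit or range.

## Robot

A 6-joint arm with a two-finger parallel gripper is mounted at the origin on the work surface. World frame = base frame: x ahead of the robot, y to its left, z up, the work surface at z = 0. Lengths are in mm, angles in degrees, forces in N, time in s.
With the tool pointing down it reaches from about 300 to 850 mm from the base axis. Payload 4.2 kg.
Tool frame: the origin (TCP) lies at the very end of the fingers, on their centre line; the grasp point (between the pads) lies 19 mm behind it; z points along the fingers, y is the line along which they close (so a half turn about z gives the same grasp; the last joint's range is limited). The gripper opens to 91 mm and grips with 3 to 60 N. Pads are 32 mm wide; open, the fingers measure 118 mm over their backs; the gripper's body (76 mm by 178 mm) begins 60 mm behind the grasp point.
Start: joints at [64.286, 18.312, 89.639, -0, 72.044, -1.146], TCP at [239.078, 522.958, 213.976] pointing down, gripper open.
Joint ranges: [-177.97, 177.97], [-48.28, 115.42], [12.27, 149.76], [-77.06, 257.06], [2.81, 150.46], [-146.56, 146.56]. Speed limits (degrees/s): [147.25, 147.25, 180, 180, 180, 180].

## Interface

Orientations are given as [roll, pitch, yaw] about the fixed x, y, z axes, in that order (R = Rz(yaw) Ry(pitch) Rx(roll)).
In Python, from workcell import env, grab_frame gives the robot as it stands. The module is installed in compiled form; this text tells all that it offers.
- The arm moves only by the tool move_arm, never from a script. Its argument "plan" is a list of rows, each an object of numbers: "tx", "ty", "tz": the shift along the tool's x, y, z in cm; "wx", "wy", "wz": the turn, a rotation vector about the tool's x, y, z in rad. In form: [{"tx": .., "ty": .., "tz": .., "wx": .., "wy": .., "wz": ..}, ...]. A call has 1 to 12 rows; each row shifts and turns the commanded pose from where the row before left it, along the tool's axes as they then stand; what a row does not reach is not made up. A row lasts 1/12 s, in which the tool goes at most 41.7 mm and 7.16 degrees, less where a joint would pass 70% of its speed; a pose out of reach is approached as far as the arm can. A call is refused whole if a number of a shift passes 4.17 or a number of a turn 0.125, either way. A call with a gripper value outside its range is refused whole. "gripper" is the finger opening in cm, from 0 to 9.12, set as the call begins (left out, the last holds). The fingers move at their own pace and stop on an object; "force" is the grip in N (left out, the last holds). Time passes only in rows, so rows that do not move let the fingers close. It gives the time, the measured TCP pose, the force, the opening and the grip force at its end, in the units of the state.
- env.state(): the state, without advancing time (a new reading comes with each control period).
- grab_frame(name): name is "side" or "top"; returns a dict with "color" (400x640x3 uint8, red, green, blue), "vfov" (degrees; the focal length in pixels is half the picture's height over the tangent of half this angle, whatever the lens; pixels are square), "cx", "cy" (the principal point, pixels), "view" (4x4, takes a point from world to camera coordinates). Camera axes: x right, y up, looking along -z (the intrinsics and any distortion apply to the point x, -y, -z); pixel columns grow to the right and rows downward; lengths in mm; the calibration is good to about 2 mm. A picture is of the moment at which its call begins. There is no depth.
- env.job_done(): hands the job in; it is judged then, once.
The state is a dict: "time_s": time; "qpos": joint angles; "qvel": joint speeds; "effort": joint torques, N m; "ee_pos": TCP position; "ee_rot": TCP orientation; "force": force on the tool from outside, world axes, zero at the start; "torque": the same for the moment, N m; "gripper_width": finger opening in mm; "gripper_force": force on a finger pad.
Only numpy, scipy, OpenCV 4.12 (cv2) and the standard library are available. Lean on these libraries where they do the work, as an engineer would, in place of code of your own. Each camera call takes 0.05 s, during which the arm holds its last target. There are 200 camera calls.

## Working session

There is one attempt and no reset: what is moved stays moved. The work goes in short steps, Python scripts to look and compute and a tool call to move; the robot and the scene stay as the last step left them, time stands still between calls to the robot, and variables do not carry over. Pictures are saved under pics/ and viewed, at most 10 in all, crops included, and the job is handed in when it is done.

Besides the shell and the picture viewer there is one more tool, called after "Request:" as name(argument=value, ...), one argument or row to a line, values as JSON. move_arm: Moves the arm, as the interface text tells. Its arguments: {"type":"object","properties":{"plan":{"type":"array","items":{"type":"object","properties":{"tx":{"type":"number"},"ty":{"type":"number"},"tz":{"type":"number"},"wx":{"type":"number"},"wy":{"type":"number"},"wz":{"type":"number"}}}},"gripper":{"type":"number"},"force":{"type":"number"}},"required":["plan"]}

```bash
mkdir -p pics
python3 - <<'E'
from workcell import env, grab_frame
import cv2, numpy as np
for n in("top","side"):
    f=grab_frame(n); cv2.imwrite(f"pics/{n}0.png",f["color"][:,:,::-1])
    print(n,{k:(v.tolist() if hasattr(v,'tolist') else v) for k,v in f.items() if k!="color"})
print(env.state())
E
```

```text
top {'vfov': 49.08904441883679, 'cx': 320.1291230688289, 'cy': 199.734242649675, 'view': [[0.018106283157990476, -0.999822225127991, 0.005261240378059134, -19.15393398388755], [0.9955676302740255, 0.018514449086731947, 0.09220796454524133, -544.5979969091353], [-0.09228898125325875, 0.0035683771000082436, 0.9957258712236556, -1311.5044345133197], [0.0, 0.0, 0.0, 1.0]]}
side {'vfov': 46.67770394223874, 'cx': 313.3036383730247, 'cy': 198.35626811192083, 'view': [[0.726285965828011, -0.6873819383435649, 0.003842743852611195, -407.62580675837745], [0.49241398227375976, 0.5241676644879956, 0.6948213652202251, -295.08130914182453], [-0.4796218988980491, -0.5027467855135861, 0.7191720960612873, -970.1478374875854], [0.0, 0.0, 0.0, 1.0]]}
{'time_s': 0.1, 'qpos': array([ 6.42855696e+01,  1.83490402e+01,  8.97010187e+01,  5.02372685e-04,
        7.20422145e+01, -1.14604631e+00]), 'qvel': array([-0.06642734, -0.06699238, -0.24357777,  0.01583821, -0.16108684,
        0.05876443]), 'effort': array([ 6.48444111e-04, -4.13333559e+01, -2.32509166e+01,  7.30598811e-02,
        4.21946088e-02, -4.13823591e-05]), 'ee_pos': array([238.87378217, 522.534426  , 213.18283328]), 'ee_rot': array([-1.79907755e+02, -2.32310942e-03,  1.55431459e+02]), 'force': array([ 0.22951466, -0.34721175,  0.15885421]), 'torque': array([-0.00669091,  0.01008834, -0.02058586]), 'gripper_force': 0.0, 'gripper_width': 91.42693877095347}
```

View pics/top0.png

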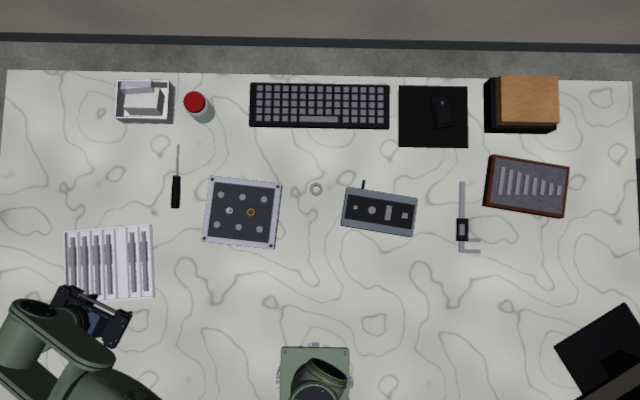

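View pics/side0.png

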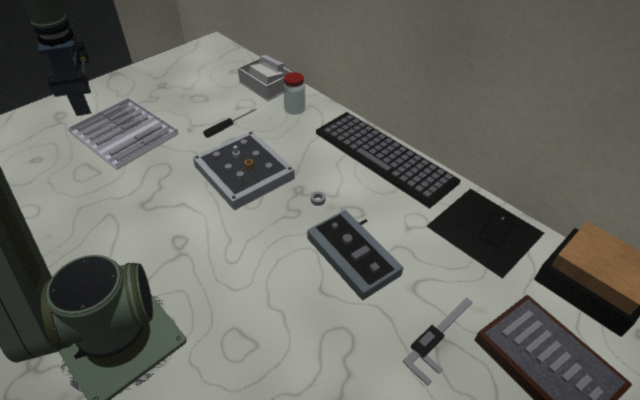

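Top view: fixture around (242,212), control box around (380,212) with the bar key probably at (388,213). Next I'll enlarge both in both views.

Run:
```python
import cv2, numpy as np
t=cv2.imread("pics/top0.png"); s=cv2.imread("pics/side0.png")
c=lambda i,x,y,w,h,k:cv2.resize(i[y:y+h,x:x+w],None,fx=k,fy=k,interpolation=cv2.INTER_CUBIC)
cv2.imwrite("pics/c1.png",np.hstack([c(t,200,170,90,84,4.44),c(t,335,170,90,84,4.44)]))
cv2.imwrite("pics/c2.png",c(s,188,125,112,88,6))
cv2.imwrite("pics/c3.png",c(s,300,200,110,100,6))
```

```text
(no output)
```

View pics/c1.png

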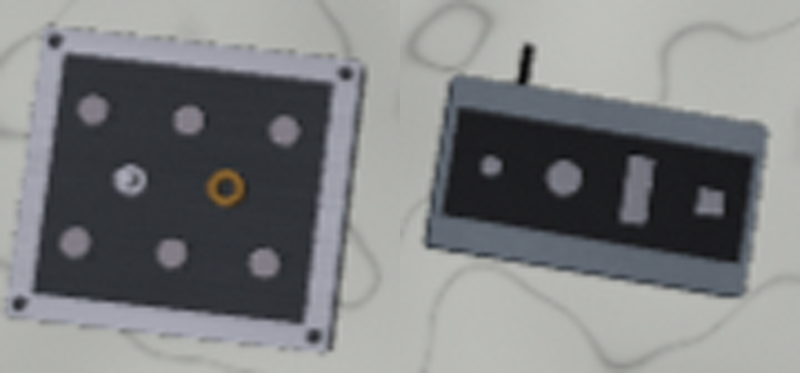

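View pics/c2.png

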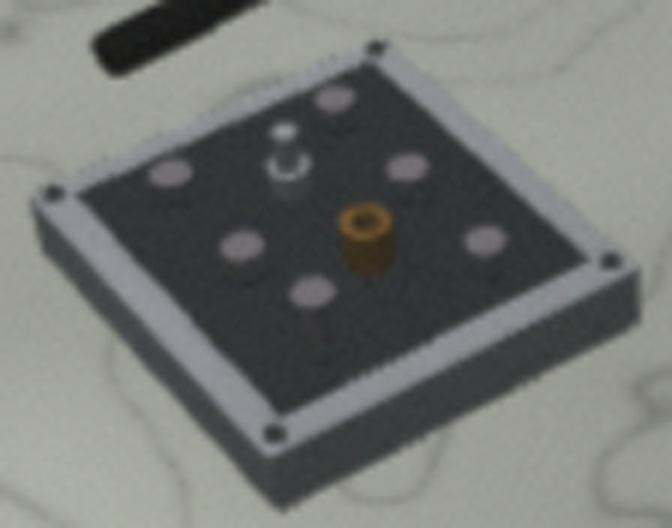

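View pics/c3.png

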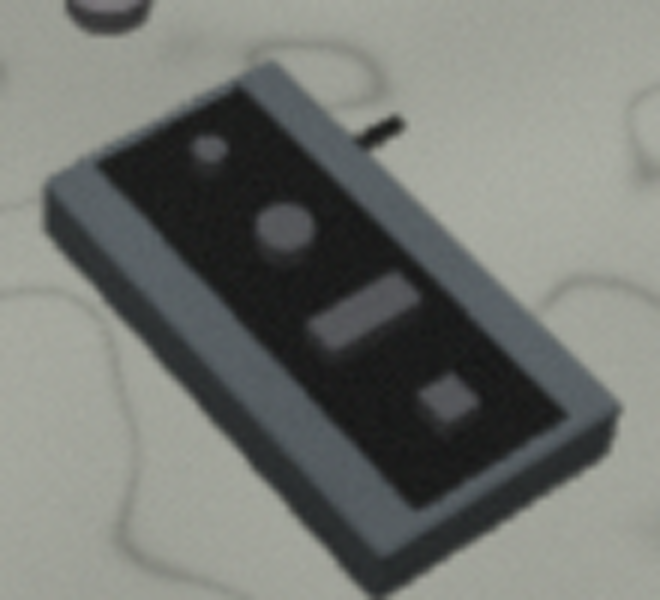

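Crops show that the near-row, lowest-y pin stands proud: c2 (312,291) in the side view, about 27 crop px above the row's line, and c1 (264,262) in the top view. The bar is at c1 (637,190) and c3 (363,312). I'll fit both poses.

```bash
cat > h.py <<'E'
import numpy as np, cv2
from scipy.optimize import least_squares
from workcell import env, grab_frame
F={n:grab_frame(n) for n in("top","side")}
def proj(n,p):
    f=F[n]; p=np.atleast_2d(p); c=p@f["view"][:3,:3].T+f["view"][:3,3]
    k=200/np.tan(np.radians(f["vfov"]/2))
    return np.c_[f["cx"]+k*c[:,0]/-c[:,2], f["cy"]-k*c[:,1]/-c[:,2]]
def un(a,k,x,y): return (np.array(a,float)+.5)/k-.5+[x,y]
def place(v,loc):
    c,s=np.cos(v[2]),np.sin(v[2]); loc=np.array(loc,float)
    return np.c_[v[0]+c*loc[:,0]-s*loc[:,1], v[1]+s*loc[:,0]+c*loc[:,1], loc[:,2]]
E
python3 - <<'E'
from h import *
H=40
# far row (x+45) y +65,0,-65 ; near row ; corner screws
pins=[(45,65,52),(45,0,52),(45,-65,52),(-45,65,52),(-45,0,52)]
ft=un([(93,110),(189,120),(284,131),(75,242),(171,253)],4.44,200,170)
fs=un([(333,98),(407,166),(485,240),(170,173),(242,245)],6,188,125)
ht=un([(264,262)],4.44,200,170);hs=un([(312,291)],6,188,125)
def fit(loc,a,b,x0,only=None):
    def r(v): 
        P=place(v,loc); o=[]
        if only!="side":o.append(proj("top",P)-a)
        if only!="top":o.append(proj("side",P)-b)
        return np.concatenate(o).ravel()
    s=least_squares(r,x0); print(only,s.x[:2].round(1),np.degrees(s.x[2]).round(2),np.abs(s.fun).max().round(2),np.sqrt((s.fun**2).mean()).round(2)); return s.x
for o in("top","side",None): v=fit(pins,ft,fs,[550,100,0],o)
for o in("top","side",None): 
    sol=least_squares(lambda p:np.r_[(proj("top",p)-ht).ravel(),(proj("side",p)-hs).ravel()],[500,100,70])
print("high pin tri",sol.x.round(1),np.abs(sol.fun).max(),"nominal",place(v,[(-45,-65,72)]).round(1))
keys=[(0,75,48),(0,25,48),(0,-25,48),(0,-75,48)]
kt=un([(490-400,166),(564-400,178),(637-400,190),(710-400,202)],4.44,335,170)
ks=un([(209,149),(285,226),(363,312),(447,398)],6,300,200)
for o in("top","side",None): w=fit(keys,kt,ks,[550,-150,0],o)
print("bar",place(w,[keys[2]]).round(1))
E
```

```text
top [502.4 228.6] -5.41 0.14 0.07
side [504.6 229.8] -5.18 0.12 0.07
None [503.3 228.9] -5.31 0.5 0.27
high pin tri [452.5 167.8  73.1] 0.06060454679902705 nominal [[452.5 168.3  72. ]]
top [ 512.  -188.1] -8.27 0.09 0.05
side [ 512.7 -188.1] -8.78 0.25 0.13
None [ 512.4 -188.1] -8.55 0.36 0.15
bar [[ 508.7 -212.8   48. ]]
```

Request:
move_arm(
  plan=[
    {"tx":-1.5,"ty":-1.0},
    {"tx":-2.5,"ty":-1.7},
    {"tx":-3.1,"ty":-2.15},
    {"tx":-3.1,"ty":-2.15},
    {"tx":-3.1,"ty":-2.15},
    {"tx":-3.1,"ty":-2.15},
    {"tx":-3.1,"ty":-2.15},
    {"tx":-3.1,"ty":-2.15},
    {"tx":-3.1,"ty":-2.15},
    {"tx":-3.1,"ty":-2.15},
    {"tx":-2.5,"ty":-1.7},
    {"tx":-1.5,"ty":-1.0},
  ],
  gripper=0,
  force=20,
)

```text
schema error: expected keys tx, ty, tz, wx, wy, wz
```

```bash
cat > d.py <<'E'
import sys, numpy as np
from scipy.spatial.transform import Rotation as R
from workcell import env
def delta(t):
    s=env.state(); M=R.from_euler('xyz',s["ee_rot"],degrees=True)
    print("t",round(s["time_s"],2),"pos",s["ee_pos"].round(1),"rot",s["ee_rot"].round(2),"F",s["force"].round(2),"grip",round(s["gripper_width"],1))
    print("tool shift cm",(M.inv().apply(np.array(t)-s["ee_pos"])/10).round(2))
delta([float(a) for a in sys.argv[1:]])
E
python3 d.py 452.5 168 90
```

```text
t 0.2 pos [239.  522.7 213.4] rot [-179.94   -0.    155.43] F [0.69 0.02 0.31] grip 91.2
tool shift cm [-34.17 -23.37  12.37]
```

Request:
move_arm(
  plan=[
    {"tx":-1.5,"ty":-1.0,"tz":0,"wx":0,"wy":0,"wz":0},
    {"tx":-2.5,"ty":-1.7,"tz":0,"wx":0,"wy":0,"wz":0},
    {"tx":-3.1,"ty":-2.15,"tz":0,"wx":0,"wy":0,"wz":0},
    {"tx":-3.1,"ty":-2.15,"tz":0,"wx":0,"wy":0,"wz":0},
    {"tx":-3.1,"ty":-2.15,"tz":0,"wx":0,"wy":0,"wz":0},
    {"tx":-3.1,"ty":-2.15,"tz":0,"wx":0,"wy":0,"wz":0},
    {"tx":-3.1,"ty":-2.15,"tz":0,"wx":0,"wy":0,"wz":0},
    {"tx":-3.1,"ty":-2.15,"tz":0,"wx":0,"wy":0,"wz":0},
    {"tx":-3.1,"ty":-2.15,"tz":0,"wx":0,"wy":0,"wz":0},
    {"tx":-3.1,"ty":-2.15,"tz":0,"wx":0,"wy":0,"wz":0},
    {"tx":-2.5,"ty":-1.7,"tz":0,"wx":0,"wy":0,"wz":0},
    {"tx":-1.5,"ty":-1.0,"tz":0,"wx":0,"wy":0,"wz":0},
  ],
  gripper=0,
  force=20,
)

```text
time_s: 1.2
ee_pos: [444.6, 178.3, 213.9]
ee_rot: [-180.0, 0.0, 155.3]
force: [-0.1, 0.3, -0.2]
gripper_width: 13.7
gripper_force: 0.0
```

```bash
python3 d.py 452.5 168 90
```

```text
t 1.2 pos [444.6 178.3 213.9] rot [-1.7997e+02  5.0000e-02  1.5530e+02] F [-0.14  0.29 -0.24] grip 13.7
tool shift cm [-1.14 -0.6  12.39]
```

Request:
move_arm(
  plan=[
    {"tx":-1.3,"ty":-0.7,"tz":1.0,"wx":0,"wy":0,"wz":0},
    {"tx":0,"ty":0,"tz":2.0,"wx":0,"wy":0,"wz":0},
    {"tx":0,"ty":0,"tz":2.5,"wx":0,"wy":0,"wz":0},
    {"tx":0,"ty":0,"tz":2.5,"wx":0,"wy":0,"wz":0},
    {"tx":0,"ty":0,"tz":2.0,"wx":0,"wy":0,"wz":0},
    {"tx":0,"ty":0,"tz":1.5,"wx":0,"wy":0,"wz":0},
    {"tx":0,"ty":0,"tz":0.5,"wx":0,"wy":0,"wz":0},
    {"tx":0,"ty":0,"tz":0,"wx":0,"wy":0,"wz":0},
    {"tx":0,"ty":0,"tz":0,"wx":0,"wy":0,"wz":0},
  ],
)

```text
time_s: 1.95
ee_pos: [452.7, 169.5, 94.4]
ee_rot: [180.0, 0.0, 155.4]
force: [0.3, 0.5, 0.3]
gripper_width: 0.6
gripper_force: 0.0
```

```bash
python3 d.py 452.5 168 80
python3 - <<'E'
from h import *
for n in("top","side"): 
    print(n,proj(n,env.state()["ee_pos"]))
t,s=[F[n]["color"][:,:,::-1] for n in("top","side")]
c=lambda i,x,y,w,h,k:cv2.resize(i[y:y+h,x:x+w],None,fx=k,fy=k,interpolation=cv2.INTER_CUBIC)
cv2.imwrite("pics/c4.png",np.hstack([c(t,220,180,80,80,5),c(s,200,130,80,80,5)]))
E
```

```text
t 1.95 pos [452.7 169.5  94.4] rot [1.7997e+02 2.0000e-02 1.5543e+02] F [0.29 0.54 0.32] grip 0.6
tool shift cm [-0.04 -0.14  1.44]
top [[257.44975686 228.10194208]]
side [[238.37188071 166.39002568]]
```

View pics/c4.png

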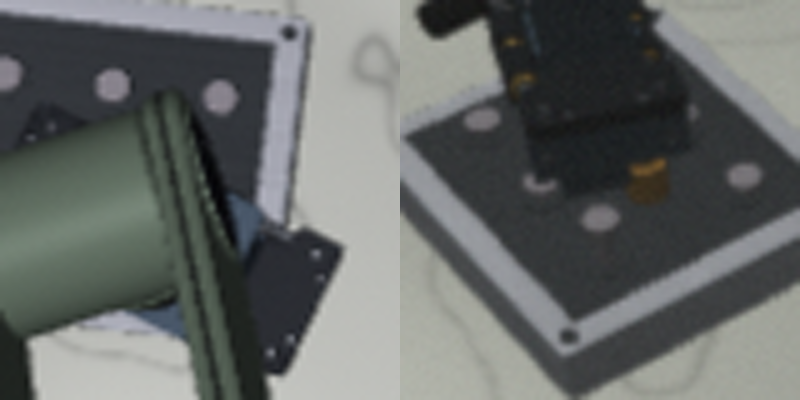

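Left, the arm covers the pin in the top view. Right, in the side view, the dark tool block hangs above the high pin (599,217), and my TCP projects to (592,182). I'll brighten it to make out the actual fingertips.

Run:
```python
from h import *
s=F["side"]["color"][:,:,::-1]
c=s[110:190,190:290]; c=(255*(c/255.)**0.45).astype(np.uint8)
c=cv2.resize(c,None,fx=7,fy=7,interpolation=cv2.INTER_CUBIC)
e=env.state(); from scipy.spatial.transform import Rotation as R
M=R.from_euler('xyz',e["ee_rot"],degrees=True)
for z in(0,-79):
  P=proj("side",e["ee_pos"]+M.apply([(a,b,z) for a,b in((-16,-13.5),(-16,13.5),(16,13.5),(16,-13.5))]))
  cv2.polylines(c,[np.int32((P-[190,110]+.5)*7)],True,(0,0,255) if z==0 else (0,255,0),1)
cv2.imwrite("pics/c5.png",c)
```

```text
(no output)
```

View pics/c5.png

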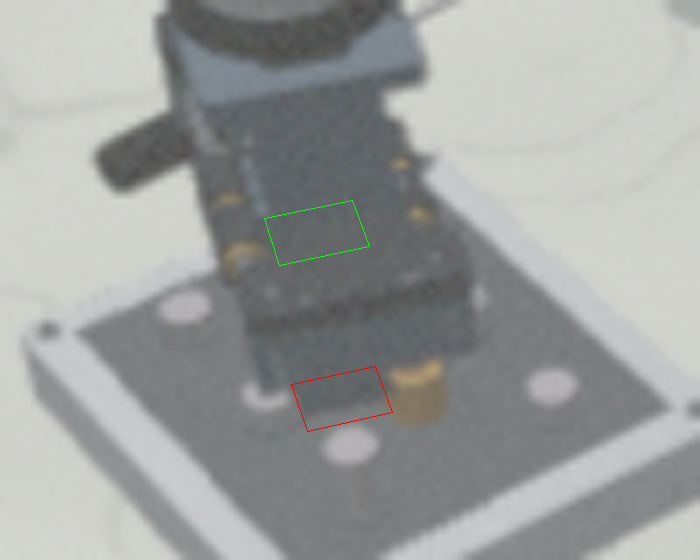

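The fingertip (red box) is where the calibration says, right above the high pin (350,445) and clear of the bushing (418,390).

Request:
move_arm(
  plan=[
    {"tx":-0.04,"ty":-0.14,"tz":0.5,"wx":0,"wy":0,"wz":0},
    {"tx":0,"ty":0,"tz":0.5,"wx":0,"wy":0,"wz":0},
    {"tx":0,"ty":0,"tz":0.4,"wx":0,"wy":0,"wz":0},
    {"tx":0,"ty":0,"tz":0.3,"wx":0,"wy":0,"wz":0},
    {"tx":0,"ty":0,"tz":0.2,"wx":0,"wy":0,"wz":0},
    {"tx":0,"ty":0,"tz":0.2,"wx":0,"wy":0,"wz":0},
    {"tx":0,"ty":0,"tz":0.2,"wx":0,"wy":0,"wz":0},
    {"tx":0,"ty":0,"tz":0.2,"wx":0,"wy":0,"wz":0},
    {"tx":0,"ty":0,"tz":0.2,"wx":0,"wy":0,"wz":0},
    {"tx":0,"ty":0,"tz":0.2,"wx":0,"wy":0,"wz":0},
  ],
)

```text
time_s: 2.98
ee_pos: [452.1, 167.8, 65.1]
ee_rot: [180.0, 0.0, 155.4]
force: [-1.3, -0.5, 3.7]
gripper_width: 0.4
gripper_force: 2.0
```

```bash
python3 d.py 452.5 168 54
```

```text
t 2.98 pos [452.1 167.8  65.1] rot [1.7999e+02 1.0000e-02 1.5543e+02] F [-1.27 -0.54  3.68] grip 0.4
tool shift cm [-0.03  0.03  1.11]
```

Contact at about 4 N as expected, so I'll keep pushing.

Request:
move_arm(
  plan=[
    {"tx":0,"ty":0,"tz":0.2,"wx":0,"wy":0,"wz":0},
    {"tx":0,"ty":0,"tz":0.2,"wx":0,"wy":0,"wz":0},
    {"tx":0,"ty":0,"tz":0.2,"wx":0,"wy":0,"wz":0},
    {"tx":0,"ty":0,"tz":0.2,"wx":0,"wy":0,"wz":0},
    {"tx":0,"ty":0,"tz":0.15,"wx":0,"wy":0,"wz":0},
    {"tx":0,"ty":0,"tz":0.1,"wx":0,"wy":0,"wz":0},
    {"tx":0,"ty":0,"tz":0,"wx":0,"wy":0,"wz":0},
  ],
)

```text
time_s: 3.57
ee_pos: [452.1, 167.9, 54.1]
ee_rot: [180.0, -0.0, 155.4]
force: [-0.5, 0.3, 0.3]
gripper_width: 0.3
gripper_force: 0.3
```

```bash
python3 d.py 452.5 168 52
```

```text
t 3.57 pos [452.1 167.9  54.1] rot [ 1.8000e+02 -1.0000e-02  1.5543e+02] F [-0.54  0.26  0.26] grip 0.3
tool shift cm [-0.03  0.03  0.21]
```

Request:
move_arm(
  plan=[
    {"tx":0,"ty":0,"tz":0.1,"wx":0,"wy":0,"wz":0},
    {"tx":0,"ty":0,"tz":0.1,"wx":0,"wy":0,"wz":0},
    {"tx":0,"ty":0,"tz":0.05,"wx":0,"wy":0,"wz":0},
    {"tx":0,"ty":0,"tz":0,"wx":0,"wy":0,"wz":0},
  ],
)

```text
time_s: 3.9
ee_pos: [452.1, 167.8, 52.2]
ee_rot: [180.0, 0.0, 155.4]
force: [-1.9, -0.3, 5.2]
gripper_width: 0.6
gripper_force: 2.9
```

Request:
move_arm(
  plan=[
    {"tx":0,"ty":0,"tz":0.05,"wx":0,"wy":0,"wz":0},
    {"tx":0,"ty":0,"tz":0,"wx":0,"wy":0,"wz":0},
    {"tx":0,"ty":0,"tz":0,"wx":0,"wy":0,"wz":0},
  ],
)

```text
time_s: 4.15
ee_pos: [452.1, 167.9, 52.2]
ee_rot: [180.0, 0.0, 155.4]
force: [-2.4, -1.1, 9.3]
gripper_width: 0.4
gripper_force: 4.8
```

The force rises to 9 N with no motion at 52.2 mm, so the pin is on its stop. Now straight up.

Request:
move_arm(
  plan=[
    {"tx":0,"ty":0,"tz":-0.5,"wx":0,"wy":0,"wz":0},
    {"tx":0,"ty":0,"tz":-1.5,"wx":0,"wy":0,"wz":0},
    {"tx":0,"ty":0,"tz":-2.5,"wx":0,"wy":0,"wz":0},
    {"tx":0,"ty":0,"tz":-2.5,"wx":0,"wy":0,"wz":0},
    {"tx":0,"ty":0,"tz":-1.5,"wx":0,"wy":0,"wz":0},
    {"tx":0,"ty":0,"tz":-0.5,"wx":0,"wy":0,"wz":0},
  ],
)

```text
time_s: 4.65
ee_pos: [453.7, 168.4, 143.8]
ee_rot: [179.8, 0.2, 155.4]
force: [0.4, -0.6, -1.2]
gripper_width: 0.7
gripper_force: 0.0
```

```bash
python3 d.py 508.7 -212.8 140
```

```text
t 4.65 pos [453.7 168.4 143.8] rot [179.78   0.22 155.43] F [ 0.44 -0.58 -1.18] grip 0.7
tool shift cm [-20.85 -32.39   0.34]
```

Request:
move_arm(
  plan=[
    {"tx":-0.8,"ty":-1.2,"tz":0,"wx":0,"wy":0,"wz":0},
    {"tx":-1.5,"ty":-2.4,"tz":0,"wx":0,"wy":0,"wz":0},
    {"tx":-2.0,"ty":-3.1,"tz":0,"wx":0,"wy":0,"wz":0},
    {"tx":-2.0,"ty":-3.1,"tz":0,"wx":0,"wy":0,"wz":0},
    {"tx":-2.0,"ty":-3.1,"tz":0,"wx":0,"wy":0,"wz":0},
    {"tx":-2.0,"ty":-3.1,"tz":0,"wx":0,"wy":0,"wz":0},
    {"tx":-2.0,"ty":-3.1,"tz":0,"wx":0,"wy":0,"wz":0},
    {"tx":-2.0,"ty":-3.1,"tz":0,"wx":0,"wy":0,"wz":0},
    {"tx":-2.0,"ty":-3.1,"tz":0,"wx":0,"wy":0,"wz":0},
    {"tx":-2.0,"ty":-3.1,"tz":0,"wx":0,"wy":0,"wz":0},
    {"tx":-1.5,"ty":-2.4,"tz":0,"wx":0,"wy":0,"wz":0},
    {"tx":-0.8,"ty":-1.2,"tz":0,"wx":0,"wy":0,"wz":0},
  ],
)

```text
time_s: 5.65
ee_pos: [506.3, -212.1, 140.2]
ee_rot: [-180.0, -0.0, 155.3]
force: [-0.2, 0.8, 0.6]
gripper_width: 0.4
gripper_force: 0.0
```

Request:
move_arm(
  plan=[
    {"tx":0,"ty":0,"tz":0,"wx":0,"wy":0,"wz":0},
    {"tx":0,"ty":0,"tz":0,"wx":0,"wy":0,"wz":0},
    {"tx":0,"ty":0,"tz":0,"wx":0,"wy":0,"wz":0},
  ],
)

```text
time_s: 5.9
ee_pos: [505.9, -207.5, 140.8]
ee_rot: [180.0, -0.1, 155.5]
force: [-0.7, 0.9, 0.8]
gripper_width: 0.6
gripper_force: 0.0
```

```bash
python3 d.py 508.7 -212.8 60
python3 - <<'E'
from h import *
t=F["top"]["color"][:,:,::-1];s=F["side"]["color"][:,:,::-1]
c=lambda i,x,y,w,h,k:cv2.resize(i[y:y+h,x:x+w],None,fx=k,fy=k,interpolation=cv2.INTER_CUBIC)
cv2.imwrite("pics/c6.png",np.hstack([c(s,190,130,110,100,4),c(t,330,170,85,100,4)]))
E
```

```text
t 5.9 pos [ 505.9 -207.5  140.8] rot [ 1.7996e+02 -1.1000e-01  1.5547e+02] F [-0.75  0.86  0.84] grip 0.6
tool shift cm [-0.49 -0.37  8.08]
```

View pics/c6.png

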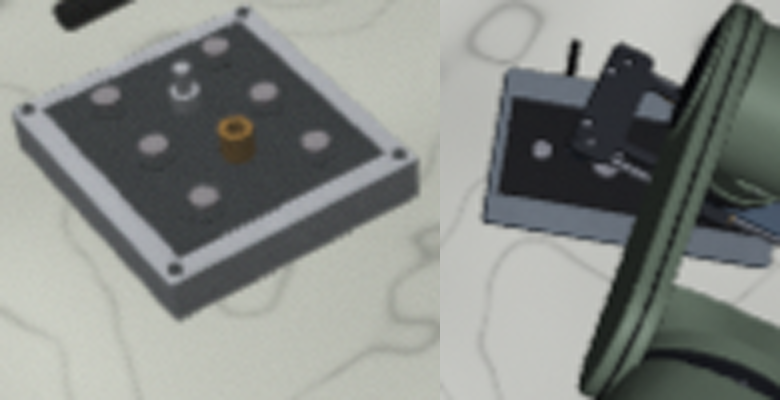

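The former high pin (203,196) is now in line with its row (105,95), (153,144), so it is home. The bushing and shaft are undisturbed. I'll descend over the bar.

Request:
move_arm(
  plan=[
    {"tx":-0.49,"ty":-0.37,"tz":1.0,"wx":0,"wy":0,"wz":0},
    {"tx":0,"ty":0,"tz":2.0,"wx":0,"wy":0,"wz":0},
    {"tx":0,"ty":0,"tz":2.0,"wx":0,"wy":0,"wz":0},
    {"tx":0,"ty":0,"tz":1.5,"wx":0,"wy":0,"wz":0},
    {"tx":0,"ty":0,"tz":1.0,"wx":0,"wy":0,"wz":0},
    {"tx":0,"ty":0,"tz":0.5,"wx":0,"wy":0,"wz":0},
    {"tx":0,"ty":0,"tz":0,"wx":0,"wy":0,"wz":0},
    {"tx":0,"ty":0,"tz":0,"wx":0,"wy":0,"wz":0},
  ],
)

```text
time_s: 6.67
ee_pos: [509.8, -214.2, 61.7]
ee_rot: [180.0, 0.0, 155.5]
force: [-0.7, 0.0, 0.6]
gripper_width: 0.4
gripper_force: 0.0
```

```bash
python3 d.py 508.7 -212.8 42
```

```text
t 6.67 pos [ 509.8 -214.2   61.7] rot [1.7999e+02 4.0000e-02 1.5546e+02] F [-0.66  0.03  0.57] grip 0.4
tool shift cm [0.16 0.09 1.97]
```

Request:
move_arm(
  plan=[
    {"tx":0.1,"ty":0.05,"tz":0.5,"wx":0,"wy":0,"wz":0},
    {"tx":0,"ty":0,"tz":0.4,"wx":0,"wy":0,"wz":0},
    {"tx":0,"ty":0,"tz":0.3,"wx":0,"wy":0,"wz":0},
    {"tx":0,"ty":0,"tz":0.2,"wx":0,"wy":0,"wz":0},
    {"tx":0,"ty":0,"tz":0.2,"wx":0,"wy":0,"wz":0},
    {"tx":0,"ty":0,"tz":0.15,"wx":0,"wy":0,"wz":0},
    {"tx":0,"ty":0,"tz":0.1,"wx":0,"wy":0,"wz":0},
    {"tx":0,"ty":0,"tz":0,"wx":0,"wy":0,"wz":0},
    {"tx":0,"ty":0,"tz":0,"wx":0,"wy":0,"wz":0},
  ],
)

```text
time_s: 7.42
ee_pos: [508.6, -213.3, 43.1]
ee_rot: [180.0, -0.0, 155.4]
force: [-0.5, 0.8, 3.2]
gripper_width: 0.2
gripper_force: 1.8
```

Request:
move_arm(
  plan=[
    {"tx":0,"ty":0,"tz":0.1,"wx":0,"wy":0,"wz":0},
    {"tx":0,"ty":0,"tz":0.05,"wx":0,"wy":0,"wz":0},
    {"tx":0,"ty":0,"tz":0,"wx":0,"wy":0,"wz":0},
    {"tx":0,"ty":0,"tz":0,"wx":0,"wy":0,"wz":0},
  ],
)

```text
time_s: 7.75
ee_pos: [508.6, -213.4, 42.2]
ee_rot: [180.0, 0.0, 155.4]
force: [-2.6, 0.9, 8.4]
gripper_width: 0.4
gripper_force: 4.2
```

The key is on its hard stop (42.2 mm, 8.4 N). Withdrawing.

Request:
move_arm(
  plan=[
    {"tx":0,"ty":0,"tz":-0.3,"wx":0,"wy":0,"wz":0},
    {"tx":0,"ty":0,"tz":-0.5,"wx":0,"wy":0,"wz":0},
    {"tx":0,"ty":0,"tz":-1.5,"wx":0,"wy":0,"wz":0},
    {"tx":0,"ty":0,"tz":-2.5,"wx":0,"wy":0,"wz":0},
    {"tx":0,"ty":0,"tz":-2.5,"wx":0,"wy":0,"wz":0},
    {"tx":0,"ty":0,"tz":-2.5,"wx":0,"wy":0,"wz":0},
    {"tx":0,"ty":0,"tz":-1.5,"wx":0,"wy":0,"wz":0},
    {"tx":0,"ty":0,"tz":-0.5,"wx":0,"wy":0,"wz":0},
    {"tx":0,"ty":0,"tz":0,"wx":0,"wy":0,"wz":0},
    {"tx":0,"ty":0,"tz":0,"wx":0,"wy":0,"wz":0},
    {"tx":0,"ty":0,"tz":0,"wx":0,"wy":0,"wz":0},
  ],
)

```text
time_s: 8.67
ee_pos: [507.8, -213.0, 157.9]
ee_rot: [180.0, -0.2, 155.4]
force: [-0.5, -0.3, -0.2]
gripper_width: 0.4
gripper_force: 0.0
```

Run:
```python
from workcell import env
s=env.state(); print(s["ee_pos"],s["force"]); print(env.job_done())
```

```text
[ 507.78583248 -213.01351077  157.8777106 ] [-0.54163176 -0.32014919 -0.21751879]
the job is handed in; nothing more can be done
None
```

I pushed the high pin home to its stop (about 9 N at 52.2 mm), pressed the bar key fully down (about 8 N at 42.2 mm), withdrew the arm clear and handed the job in at about 9 s; no verdict was returned, and I took no picture of the key after releasing it.

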